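# Press the safety catch and slide the match box open

## Robot

A 7-joint arm with a two-finger parallel gripper is mounted at the origin on the work surface. World frame = base frame: x ahead of the robot, y to its left, z up, the work surface at z = 0. Lengths are in m, angles in rad, forces in N, time in s.
With the tool pointing down it reaches from about 0.425 to 0.925 m from the base axis. Payload 6.8 kg.
Tool frame: the origin (TCP) lies at the very end of the fingers, on their centre line; the grasp point (between the pads) lies r.grasp_offset behind it (r.grasp_offset is the distance from the TCP to the grasp point, in m); z points along the fingers, y is the direction in which the jaws open and shut (so a half turn about z gives the same grasp; the last joint's range is limited). The gripper opens to 85 mm and grips with 20 to 120 N. Pads are 22 mm wide; open, the fingers measure 114 mm over their backs; the gripper's body (76 mm by 85 mm) begins 54 mm behind the grasp point. The pads swing forward as they close: fully open they stand 13 mm farther back than shut.
Start: joints at [-1.394, 0.477, 0.022, 1.555, -0.011, 1.109, -0.083], TCP at [0.19, 0.648, 0.231] pointing down, gripper open.
Joint ranges: [-2.96, 2.96], [-0.34, 2.1], [-1.41, 1.46], [0.24, 2.44], [-1.37, 4.51], [0.17, 1.92], [-2.96, 2.96]. Speed limits (rad/s): [2.39, 2.39, 3.14, 3.14, 3.14, 3.14, 3.14].

## Interface

Orientations are given as a rotation vector (axis times angle).
In Python, from bench import r gives the robot as it stands.
- The arm moves only by the shell command python3 -m jog 'ROWS' [FORCE]. ROWS is JSON, one flat list of numbers, 7 for each row, row after row: the turn, a rotation vector about the tool's x, y, z normalised to -1 to 1, where 1 is 180 degrees, then the shift along the tool's x, y, z normalised to -1 to 1, where 1 is 200 mm, then the opening, from 0 (shut) to 1 (fully open). In form: [wx, wy, wz, x, y, z, hand, wx, wy, wz, x, y, z, hand, ...]. A call has 1 to 12 rows; each row is the pose to reach, as a shift and turn from the pose measured when the call began, along the tool's axes at that moment, turning the shorter way round; what a row does not reach only later rows make up. A row lasts 1/10 s, in which the tool goes at most 50 mm and 8.59 degrees, less where a joint would pass 70% of its speed; a pose out of reach is approached as far as the arm can. A call with a number of a shift or a turn outside -1 to 1 is refused whole. A call with a gripper value outside its range is refused whole. The fingers move at their own pace and stop on an object; FORCE is the grip in N (left out, the last holds). Time passes only in rows, so rows that repeat a pose let the fingers close. It gives the time, the measured TCP pose, the force and the opening at its end, in the units of the state.
- r.get_obs(): the state, without advancing time (a new reading comes with each control period).
- r.grab_frame(name): name is "scene" or "side" or "wrist"; returns the picture (480x640x3 uint8, red, green, blue); there is no depth.
- r.calibration(name): a dict with "K" (3x3 intrinsics, pixels), "origin" and "rotation" of the camera in the world; the wrist camera has in their place "T_tool_cam" (4x4, takes a point from camera to tool coordinates, whose origin is the TCP and whose axes are the flange's). Camera axes: x right, y up, looking along -z (the intrinsics and any distortion apply to the point x, -y, -z); pixel columns grow to the right and rows downward; lengths in m; the calibration is good to about 2 mm. A picture is of the moment at which its call begins: read the wrist's pose just before it. calibration takes no time and is no camera call.
- r.hand_in(): hands the job in, once; it reports no verdict.
The state is a dict: "clock": time; "joints": joint angles; "qvel": joint speeds; "tau": joint torques, N m; "tcp_pos": TCP position; "orientation": TCP orientation; "contact_force": force on the tool from outside, world axes, zero at the start; "moment": the same for the moment, N m; "grip_width": finger opening in m.
Only numpy, scipy, OpenCV 4.12 (cv2) and the standard library are available. Lean on these libraries where they do the work, as an engineer would, in place of code of your own. Each camera call takes 0.05 s, during which the arm holds its last target.

## Task

Open the wooden match box that is fixed to the worktop: with a fingertip press the sprung steel catch in the lid's finger opening well down and, keeping it down, push the lid away over it, on until the lid is fully open against its stop. Then take the hand away, with the catch sprung up again. Push only: do not lift the lid, and leave everything else standing where it is.

Things in the scene. Friction and masses are not known exactly. Their poses are not given: they have to be found in the camera images.
- box: The oblong wooden match box, fixed to the worktop: 270 mm long (its x), 150 wide (y), 77 high. Origin: centre of its underside. +x points along it from the catch end (nearer the robot) to the end where the lid slides out. The lid runs in side grooves under lips (tops 77 mm up, 124 mm apart). Under the lid 35 mm is free, save the catch, up to the rear wall (inner face at x = +123 mm).
- lid: Loose light-wood sliding lid, 256 x 134 x 8 mm, about 0.2 kg. Origin: centre of its underside; axes as the box's. Shut, it is at x = +6.5 mm, z = 60 mm in the box's frame; it slides 140 mm along the box's +x to its stop (pegs under it meet the rear wall), at x = +146 mm. Once the catch is down a few N slide it.
- lid_opening (a point): Centre of the finger opening through the lid, at the lid's upper face (68 mm above the worktop): 62 mm along the box's x, 56 mm along y, near the lid's catch end; the front cross-bar before it is 15.5 mm wide. A fingertip in the opening slides the lid by pushing its far (+x) edge.
- catch_top (a point): Centre of the flat top of the steel catch, 57 mm along the box's x by 50 along y, nearly filling the opening when the lid is shut (2 mm from its near edge, 3 mm from its far edge). Up, it stands 3 mm above the lid, 71 mm above the worktop. It moves only straight down; the lid's front bar slides over it.
- catch (a joint): How far the sprung catch is pressed down, in m: 0 up, 0.016 at its bottom stop. 2.5 N start it, 6 N hold it at the bottom. It blocks the lid's front bar until 0.012 down; once the bar is on it the lid keeps it down, and it springs up when the bar has passed, after about 80 mm of lid travel.
- cup: A bystander: blue plastic cup, 76 mm across the rim, 92 mm high. Origin at the middle of its underside.
- eggcup: A bystander: white ceramic egg cup, 49 mm across, 58 mm high. Origin at the middle of its underside.
- teaspoon: A bystander: steel teaspoon lying flat, 140 mm long. Origin at its underside; it lies along its x axis.
- tin: A bystander: round tin box with a twist cap, 87 mm across, 50 mm high. Origin at the middle of its underside.
- jar: A bystander: glass jar with a steel cap, 62 mm across, 85 mm high. Origin at the middle of its underside.
- mill: A bystander: dark wooden pepper mill, 52 mm across, 118 mm high. Origin at the middle of its underside.
- spatula: A bystander: wooden spatula lying flat, 240 mm long. Origin at its underside; it lies along its x axis.

How it is judged:
By the outcome, as a careful person would: the job done as asked, in the order asked, and still so for the second after the job is handed in, with the robot touching nothing.
It also fails if it takes over 38 s, if anything falls off the work surface, if the arm or the gripper's body presses on something with over 40 N, if the wrist force passes 120 N, or if a joint passes its speed limit or range.

## Working session

There is one attempt and no reset: what is moved stays moved. The work goes in short steps, Python scripts to look and compute and a shell command to move; the robot and the scene stay as the last step left them, time stands still between calls to the robot, and variables do not carry over. Pictures are saved under pics/ and viewed, and the job is handed in when it is done.

```bash
mkdir -p pics; ls
python3 - <<'E'
from bench import r
import cv2
o=r.get_obs();print(o)
for n in("scene","side","wrist"):
    c=r.calibration(n);print(n,c)
    cv2.imwrite(f"pics/{n}0.png",r.grab_frame(n)[:,:,::-1])
print(r.grasp_offset)
E
```

```text
pics
{'clock': 0.0, 'joints': array([-1.39409831,  0.47778666,  0.02235691,  1.55646092, -0.01149641,
        1.10930124, -0.08309579]), 'qvel': array([ 2.28909341e-04, -3.08703415e-04,  2.98115148e-04,  9.27429149e-04,
        1.68219922e-03,  1.83750403e-05, -4.07398125e-04]), 'tau': array([-2.63497677e-04, -5.96465492e+01,  1.60802275e+00, -2.81196839e+01,
        1.25496447e-02,  9.39669320e-03, -9.92920860e-06]), 'tcp_pos': array([0.18950878, 0.64722928, 0.23033107]), 'orientation': array([-4.45814323e-01, -3.10968392e+00,  2.86537436e-03]), 'contact_force': array([-0.217647  ,  0.12812265,  0.9296494 ]), 'moment': array([-0.03942929, -0.01900022, -0.01692931]), 'grip_width': 0.08528340674646032}
scene {'K': array([[530.61035698,   0.        , 309.67970485],
       [  0.        , 530.61035698, 240.61385569],
       [  0.        ,   0.        ,   1.        ]]), 'origin': array([ 1.17269425, -0.06682241,  0.92316401]), 'rotation': array([0.49217452, 0.43463667, 1.35792014])}
side {'K': array([[567.84931861,   0.        , 329.46045331],
       [  0.        , 567.84931861, 236.17666903],
       [  0.        ,   0.        ,   1.        ]]), 'origin': array([0.2352767 , 0.71877193, 0.89149426]), 'rotation': array([ 0.22214278, -0.97528331, -2.48794598])}
wrist {'K': array([[388.61047149,   0.        , 317.18474742],
       [  0.        , 388.61047149, 231.5428513 ],
       [  0.        ,   0.        ,   1.        ]]), 'T_tool_cam': array([[-1.00056111e-03,  9.59925796e-01,  2.80252504e-01,
         7.15274889e-02],
       [ 9.99998777e-01,  1.29730947e-03, -8.73358635e-04,
         2.89594000e-04],
       [-1.20193371e-03,  2.80251287e-01, -9.59925920e-01,
        -1.41751416e-01],
       [ 0.00000000e+00,  0.00000000e+00,  0.00000000e+00,
         1.00000000e+00]])}
0.0187
```

View pics/scene0.png

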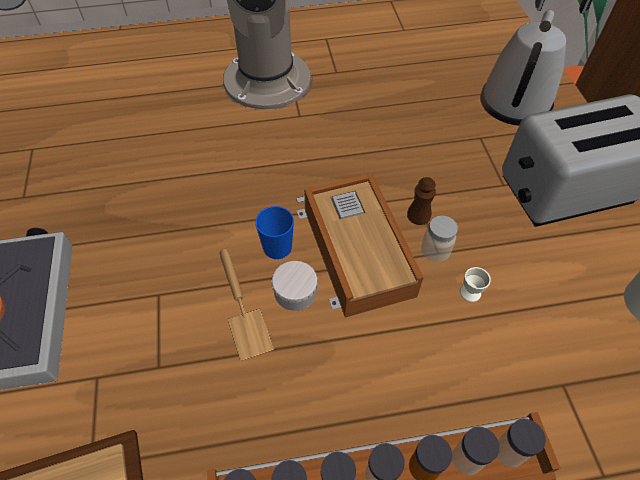

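View pics/side0.png

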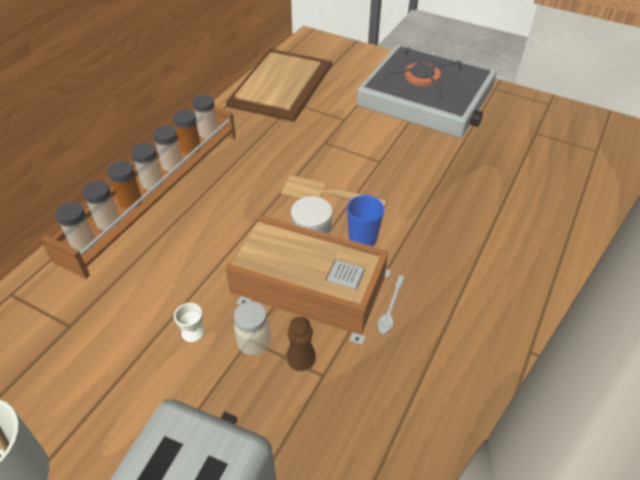

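View pics/wrist0.png

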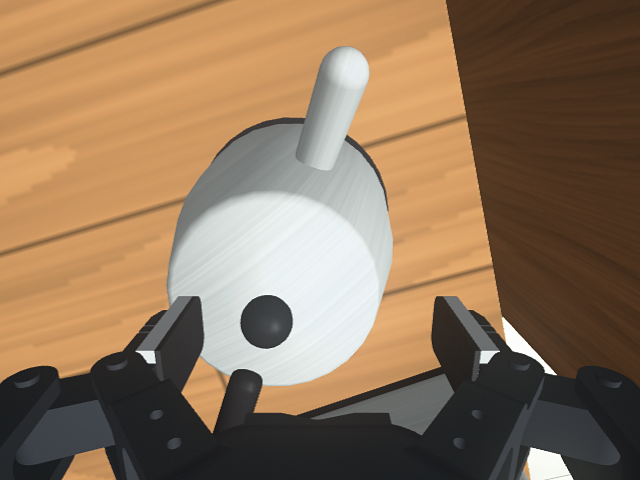

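The scene camera shows the box with its catch plate at about (347,205); the side camera shows it at about (346,273). The wrist is over the kettle. I'll zoom in on both and segment the catch.

```bash
cat > h.py <<'E'
import numpy as np, cv2
from scipy.spatial.transform import Rotation as R
from bench import r
def cam(n):
    c=r.calibration(n); return c["K"],np.array(c["origin"]),R.from_rotvec(c["rotation"]).as_matrix()
def ray(n,uv):
    K,o,M=cam(n); p=np.linalg.inv(K)@[uv[0],uv[1],1]; d=M@[p[0],-p[1],-1]; return o,d/np.linalg.norm(d)
def onz(n,uv,z):
    o,d=ray(n,uv); return o+d*(z-o[2])/d[2]
def tri(u1,u2):
    o1,d1=ray("scene",u1);o2,d2=ray("side",u2)
    A=np.stack([d1,-d2],1);t=np.linalg.lstsq(A,o2-o1,rcond=None)[0]
    a=o1+d1*t[0];b=o2+d2*t[1];return (a+b)/2,np.linalg.norm(a-b)
def proj(n,p):
    K,o,M=cam(n);q=M.T@(np.array(p)-o);return K[:2]@[q[0]/-q[2],-q[1]/-q[2],1]
E
python3 - <<'E'
from h import *
for n,(x0,y0,x1,y1) in dict(scene=(290,165,440,325),side=(215,205,415,345)).items():
    im=cv2.imread(f"pics/{n}0.png"); hsv=cv2.cvtColor(im,cv2.COLOR_BGR2HSV)
    m=((hsv[...,1]<60)).astype(np.uint8)*255
    m[:y0]=0;m[y1:]=0;m[:,:x0]=0;m[:,x1:]=0
    m=cv2.morphologyEx(m,cv2.MORPH_CLOSE,np.ones((5,5)))
    for c in cv2.findContours(m,cv2.RETR_EXTERNAL,cv2.CHAIN_APPROX_NONE)[0]:
        if cv2.contourArea(c)>150:
            rc=cv2.minAreaRect(c);print(n,cv2.contourArea(c),rc[0],rc[1],cv2.approxPolyDP(c,4,True)[:,0].tolist(), onz(n,rc[0],.071))
    cr=im[y0:y1,x0:x1];s=min(800/cr.shape[1],600/cr.shape[0])
    cv2.imwrite(f"pics/{n}0z.png",cv2.resize(cr,None,fx=s,fy=s,interpolation=cv2.INTER_CUBIC));print(s)
E
```

```text
scene 1092.5 (303.5, 285.5) (49.0, 27.0) [[301, 261], [290, 261], [293, 310], [308, 306], [315, 296], [315, 272]] [ 0.68668218 -0.00897226  0.071     ]
scene 288.5 (433.97784423828125, 237.7744903564453) (14.691502571105957, 44.5507926940918) [[439, 216], [428, 228], [435, 253], [424, 255], [432, 260], [439, 254]] [0.62400445 0.25898418 0.071     ]
scene 546.0 (347.26470947265625, 204.55882263183594) (23.525955200195312, 27.8915958404541) [[355, 192], [332, 197], [339, 218], [362, 213]] [0.51380601 0.10899135 0.071     ]
3.75
side 1247.0 (250.0, 320.0) (32.0, 48.0) [[241, 296], [234, 313], [238, 344], [263, 344], [264, 308]] [0.60566833 0.28599176 0.071     ]
side 361.0 (389.5091552734375, 303.64349365234375) (14.778969764709473, 61.06104278564453) [[401, 275], [387, 312], [378, 320], [381, 333], [392, 325]] [0.40815464 0.13882792 0.071     ]
side 670.5 (344.9036865234375, 273.8211364746094) (33.045005798339844, 23.275178909301758) [[336, 260], [327, 279], [356, 288], [363, 268]] [0.50824445 0.11646511 0.071     ]
side 890.0 (311.5, 218.5) (27.0, 41.0) [[292, 206], [293, 223], [329, 230], [330, 205]] [0.63222734 0.02133743 0.071     ]
4.0
```

View pics/scene0z.png

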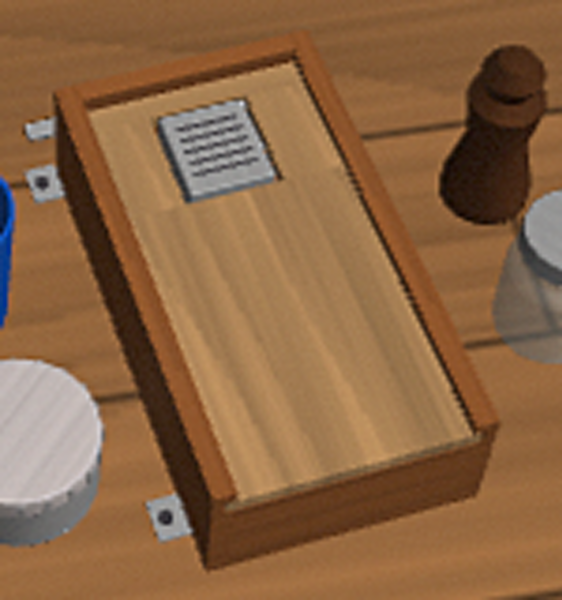

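View pics/side0z.png

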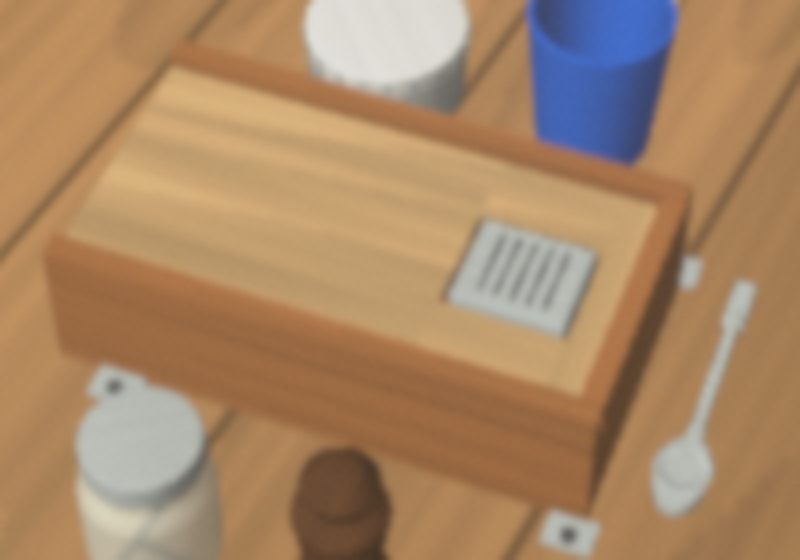

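Run:
```python
from h import *
S=[(304.7,189.8),(371.9,173.8),(422.5,278.3),(346.8,298.3)]
D=[(387,252),(365,306),(227.5,264.5),(260,216)]
for a,b in zip(S,D): print(onz("scene",a,.077).round(4),onz("side",b,.077).round(4),tri(a,b)[0].round(4),tri(a,b)[1].round(4))
for n,L in(("scene",S),("side",D)):
    P=[onz(n,u,.077)[:2] for u in L]
    print(n,[np.linalg.norm(P[i]-P[(i+1)%4]).round(4) for i in range(4)],np.mean(P,0),[np.degrees(np.arctan2(*(P[j]-P[i])[::-1])).round(2) for i,j in((0,3),(1,2))])
print(tri((347.3,204.6),(344.9,273.8)))
```

```text
[0.4649 0.0286 0.077 ] [0.46   0.0349 0.077 ] [0.4611 0.0297 0.0717] 0.0014
[0.4459 0.176  0.077 ] [0.4426 0.1683 0.077 ] [0.4441 0.1731 0.0789] 0.0075
[0.7121 0.2092 0.077 ] [0.7076 0.2059 0.077 ] [0.7097 0.2075 0.0761] 0.0055
[0.7295 0.0634 0.077 ] [0.7233 0.0702 0.077 ] [0.7267 0.0648 0.0708] 0.0012
scene [np.float64(0.1486), np.float64(0.2683), np.float64(0.1468), np.float64(0.2668)] [0.5881105  0.11930249] [np.float64(7.49), np.float64(7.11)]
side [np.float64(0.1346), np.float64(0.2676), np.float64(0.1366), np.float64(0.2657)] [0.58337191 0.11983496] [np.float64(7.64), np.float64(8.06)]
(array([0.50988725, 0.11093879, 0.06474113]), np.float64(0.0018563793494674424))
```

```bash
cat >> h.py <<'E'
def delta(p,ang):
    "tool-frame row for target TCP p, tool x heading ang deg, pointing down"
    o=r.get_obs();M=R.from_rotvec(o["orientation"])
    a=np.radians(ang);x=np.array([np.cos(a),np.sin(a),0]);z=np.array([0,0,-1.]);T=R.from_matrix(np.stack([x,np.cross(z,x),z],1))
    w=(M.inv()*T).as_rotvec()/np.pi;s=M.inv().apply(np.array(p)-o["tcp_pos"])/.2
    return w.round(4),s.round(4)
E
python3 - <<'E'
from h import *
o=r.get_obs();print(R.from_rotvec(o["orientation"]).as_matrix().round(3))
print(delta((.47,.105,.31),187.4))
p=o["tcp_pos"];print(delta(p+[0,0,.1],187.4))
print(onz("scene",(545,15),.22),onz("side",(180,410),.16))
E
```

```text
[[-0.96   0.281 -0.   ]
 [ 0.281  0.96  -0.001]
 [-0.    -0.001 -1.   ]]
(array([-4.000e-04, -1.000e-04, -1.318e-01]), array([-2.1078, -2.2092, -0.3939]))
(array([-4.000e-04, -1.000e-04, -1.318e-01]), array([-1.e-04, -7.e-04, -5.e-01]))
[0.16969184 0.62894019 0.22      ] [0.56805404 0.50099848 0.16      ]
```

```bash
python3 -m jog '[0,0,0,0,0,-0.25,1, 0,0,0,0,0,-0.5,1, 0,0,0,0,0,-0.5,1, 0,0,0,-0.2,-0.2,-0.5,1, 0,0,0,-0.35,-0.37,-0.5,1, 0,0,0,-0.52,-0.54,-0.5,1, 0,0,0,-0.69,-0.72,-0.5,1, 0,0,0,-0.86,-0.9,-0.5,1, 0,0,0,-0.95,-1,-0.5,1, 0,0,0,-0.95,-1,-0.5,1]'; python3 -c "
from h import *
print(delta((.47,.105,.27),187.4),r.get_obs()['joints'])"
```

```text
clock: 1.15
tcp_pos: [0.3185, 0.3979, 0.331]
orientation: [0.457, 3.107, -0.003]
contact_force: [-0.0, -0.1, 0.5]
grip_width: 0.0852
(array([-0.0006,  0.0002, -0.1341]), array([-1.1468, -1.1841,  0.3085])) [-1.13386188  0.11437674  0.12640039  1.82025241 -0.0137457   1.20926259
  0.27540374]
```

```bash
python3 -m jog '[0,0,0,-0.17,-0.17,0,1, 0,0,0,-0.34,-0.34,0,1, 0,0,-0.03,-0.51,-0.51,0,1, 0,0,-0.07,-0.68,-0.68,0,1, 0,0,-0.1,-0.85,-0.85,0,1, 0,0,-0.134,-1,-1,0,1, 0,0,-0.134,-1,-1,0,1, 0,0,-0.134,-1,-1,0,1]'; python3 -c "
from h import *
print(delta((.47,.105,.27),187.4),r.get_obs()['joints'])"
```

```text
clock: 1.95
tcp_pos: [0.4526, 0.1491, 0.3315]
orientation: [-0.199, 3.135, -0.003]
contact_force: [0.6, 0.4, -0.1]
grip_width: 0.0856
(array([-0.0006,  0.0001, -0.0008]), array([-0.0584, -0.2289,  0.3077])) [-0.80336623  0.04296492  0.36984574  1.89969292 -0.01474552  1.20223029
  1.26899111]
```

```bash
python3 -m jog '[0,0,0,-0.06,-0.15,0.1,1, 0,0,0,-0.06,-0.23,0.3,1, 0,0,0,-0.06,-0.23,0.31,1, 0,0,0,-0.06,-0.23,0.31,1]'; python3 -c "
from h import *
o=r.get_obs();print(o['tcp_pos'],o['orientation'],o['qvel'])
cv2.imwrite('pics/wrist1.png',r.grab_frame('wrist')[:,:,::-1])"
```

```text
clock: 2.35
tcp_pos: [0.4695, 0.1068, 0.2692]
orientation: [0.201, -3.133, 0.003]
contact_force: [-0.2, -0.2, 0.4]
grip_width: 0.0851
[0.46948108 0.10677321 0.2691872 ] [ 2.01428120e-01 -3.13342009e+00  3.12133065e-03] [-0.00821044 -0.02349813 -0.00639976 -0.04717592  0.00284318  0.00536287
  0.00492669]
```

View pics/wrist1.png

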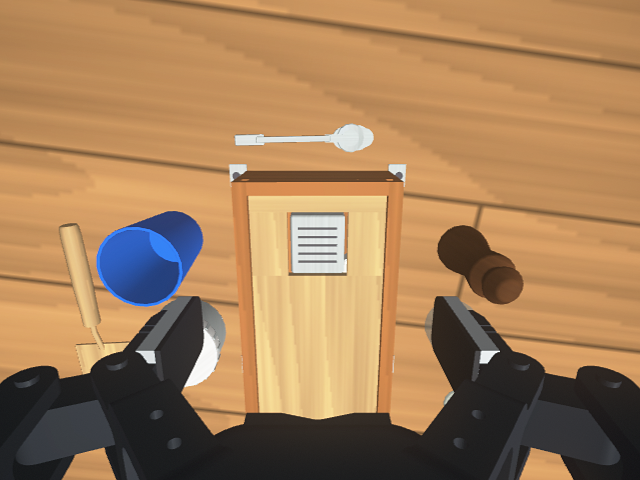

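The wrist view shows the catch plate clearly, at about cols 291–346 and rows 213–273, with the lip corners at about (233,181) and (406,181). I'll cast these rays.

```bash
cat >> h.py <<'E'
def wz(pos,rot,uv,z):
    c=r.calibration("wrist");T=np.array(c["T_tool_cam"]);M=R.from_rotvec(rot).as_matrix()
    p=np.linalg.inv(c["K"])@[uv[0],uv[1],1];d=M@T[:3,:3]@[p[0],-p[1],-1];o=np.array(pos)+M@T[:3,3]
    return o+d*(z-o[2])/d[2]
E
python3 - <<'E'
from h import *
pos=[0.46948108,0.10677321,0.2691872];rot=[2.01428120e-01,-3.13342009,3.12133065e-03]
im=cv2.imread('pics/wrist1.png');hsv=cv2.cvtColor(im,cv2.COLOR_BGR2HSV)
m=((hsv[...,1]<50)&(hsv[...,2]>120)).astype(np.uint8)*255
m[:200]=0;m[290:]=0;m[:,:270]=0;m[:,365:]=0
m=cv2.morphologyEx(m,cv2.MORPH_CLOSE,np.ones((7,7)))
c=max(cv2.findContours(m,0,1)[0],key=cv2.contourArea);rc=cv2.minAreaRect(c)
b=cv2.boxPoints(rc);print(b.tolist())
P=[wz(pos,rot,u,.071)[:2] for u in b];print(np.round(P,4),np.mean(P,0),[np.linalg.norm(P[i]-P[(i+1)%4]).round(4) for i in range(4)])
q=[wz(pos,rot,u,.077)[:2] for u in((233,181.5),(406,181.5),(248,400),(389,400),(248,230),(387.5,230))]
print(np.round(q,4),np.linalg.norm(q[1]-q[0]),[np.degrees(np.arctan2(*(q[j]-q[i])[::-1])) for i,j in((0,1),(4,2),(5,3))])
cv2.imwrite('pics/w1z.png',cv2.resize(im[165:305,225:415],None,fx=4,fy=4,interpolation=2))
E
```

```text
[[289.9158935546875, 213.13226318359375], [345.08544921875, 211.93292236328125], [346.390625, 271.9697570800781], [291.2210693359375, 273.1690979003906]]
[[0.4829 0.0841]
 [0.4755 0.1332]
 [0.5326 0.1429]
 [0.5404 0.0916]] [0.50786742 0.11294243] [np.float64(0.0496), np.float64(0.0579), np.float64(0.0519), np.float64(0.058)]
[[0.4598 0.0326]
 [0.4408 0.1807]
 [0.6824 0.063 ]
 [0.664  0.2062]
 [0.5016 0.0489]
 [0.4857 0.1726]] 0.14928353166100103 [np.float64(97.30253491820778), np.float64(4.454642989541647), np.float64(10.673466553548305)]
```

View pics/w1z.png

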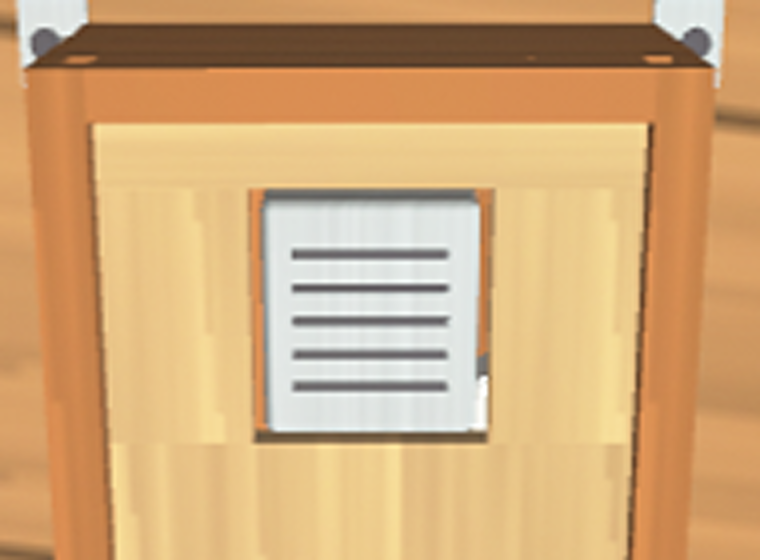

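```bash
python3 -c "
from h import *
print(delta((.518,.114,.09),187.4))"
```

```text
(array([-0.0003,  0.0002,  0.    ]), array([-0.2402,  0.0038,  0.9016]))
```

```bash
python3 -m jog '[0,0,0,-0.2,0,0,0, 0,0,0,-0.24,0,0.1,0, 0,0,0,-0.24,0,0.2,0, 0,0,0,-0.24,0,0.3,0, 0,0,0,-0.24,0,0.4,0, 0,0,0,-0.24,0,0.5,0, 0,0,0,-0.24,0,0.6,0, 0,0,0,-0.24,0,0.7,0, 0,0,0,-0.24,0.004,0.8,0, 0,0,0,-0.24,0.004,0.88,0, 0,0,0,-0.24,0.004,0.9,0, 0,0,0,-0.24,0.004,0.9,0]' 60; python3 -c "
from h import *
o=r.get_obs();print(o['tcp_pos'],o['orientation'],o['qvel'],o['grip_width'])
for n in ('wrist','side','scene'):
  im=r.grab_frame(n)[:,:,::-1]
  if n=='side': im=cv2.resize(im[200:360,240:440],None,fx=4,fy=4,interpolation=2)[:600]
  if n=='scene': im=cv2.resize(im[150:310,280:440],None,fx=3.7,fy=3.7,interpolation=2)
  cv2.imwrite(f'pics/{n}2.png',im)"
```

```text
clock: 3.6
tcp_pos: [0.5185, 0.1158, 0.0909]
orientation: [-0.206, 3.133, -0.0]
contact_force: [-0.2, -0.3, 0.5]
grip_width: 0.0001
[0.518494   0.11577922 0.09093888] [-2.05684155e-01  3.13349704e+00 -1.32004709e-04] [ 0.0018926  -0.01732944  0.01634235 -0.00516702  0.00548715  0.00605985
  0.00115423] 5.528133332301461e-05
```

View pics/wrist2.png

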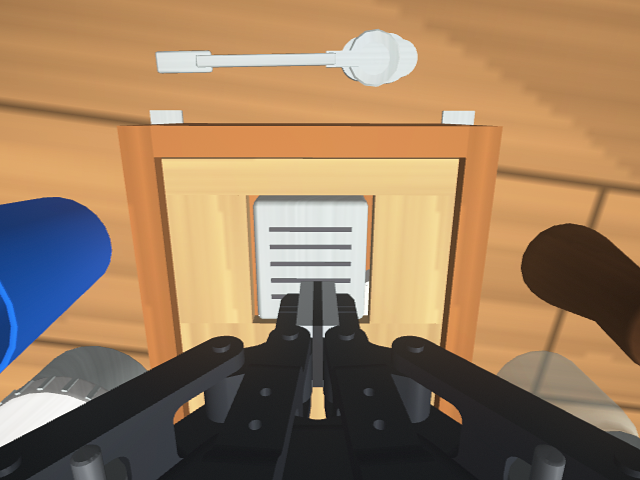

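View pics/side2.png

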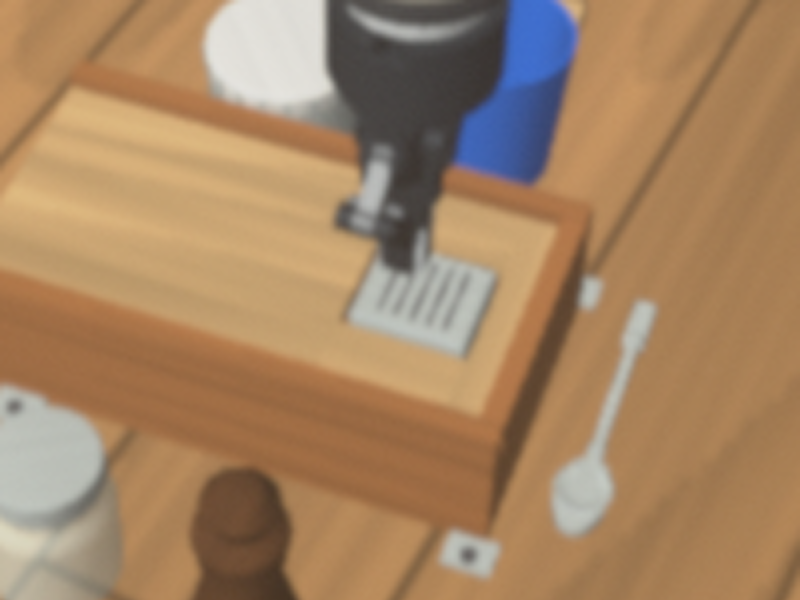

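View pics/scene2.png

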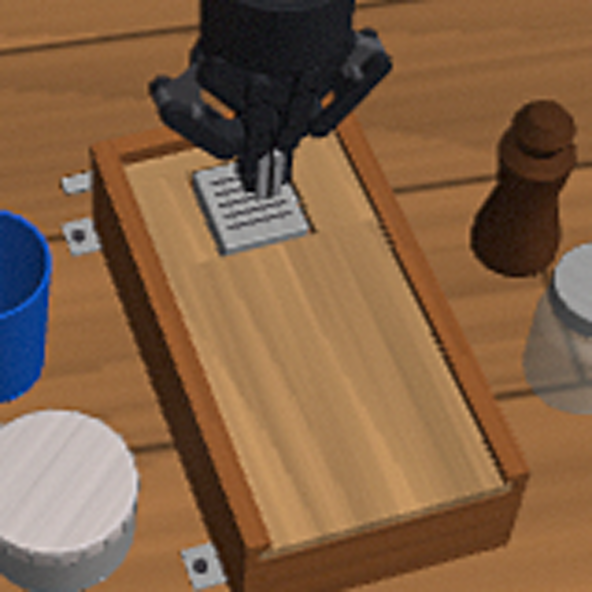

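The tip is over the catch with good margins, about 3 mm to +y. Pressing now.

```bash
python3 -m jog '[0,0,0,0,-0.01,0.03,0, 0,0,0,0,-0.01,0.06,0, 0,0,0,0,-0.01,0.09,0, 0,0,0,0,-0.01,0.11,0, 0,0,0,0,-0.01,0.125,0, 0,0,0,0,-0.01,0.14,0, 0,0,0,0,-0.01,0.14,0, 0,0,0,0,-0.01,0.14,0]'
```

```text
clock: 4.55
tcp_pos: [0.5191, 0.1128, 0.0636]
orientation: [-0.204, 3.133, -0.0]
contact_force: [-1.7, -0.6, 3.4]
grip_width: -0.0003
```

```bash
python3 -m jog '[0,0,0,0,0,0.02,0, 0,0,0,0,0,0.035,0, 0,0,0,0,0,0.045,0, 0,0,0,0,0,0.047,0, 0,0,0,0,0,0.047,0, 0,0,0,0,0,0.047,0]'; python3 -c "
from h import *
for n in ('side','scene'):
  im=r.grab_frame(n)[:,:,::-1]
  if n=='side': im=cv2.resize(im[200:350,240:440],None,fx=4,fy=4,interpolation=2)
  else: im=cv2.resize(im[150:310,280:440],None,fx=3.7,fy=3.7,interpolation=2)
  cv2.imwrite(f'pics/{n}3.png',im)"
```

```text
clock: 5.15
tcp_pos: [0.5192, 0.1129, 0.055]
orientation: [-0.203, 3.133, 0.001]
contact_force: [-5.1, -0.6, 14.9]
grip_width: 0.0003
```

View pics/side3.png

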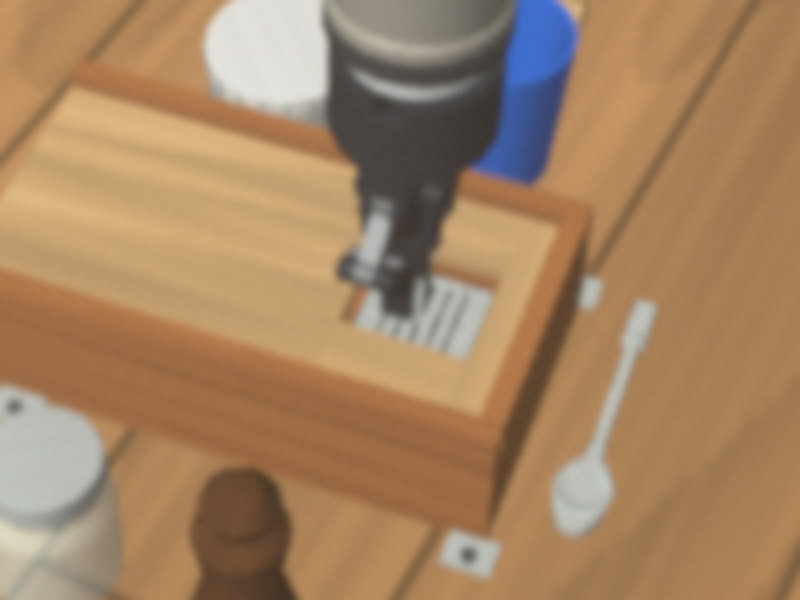

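View pics/scene3.png

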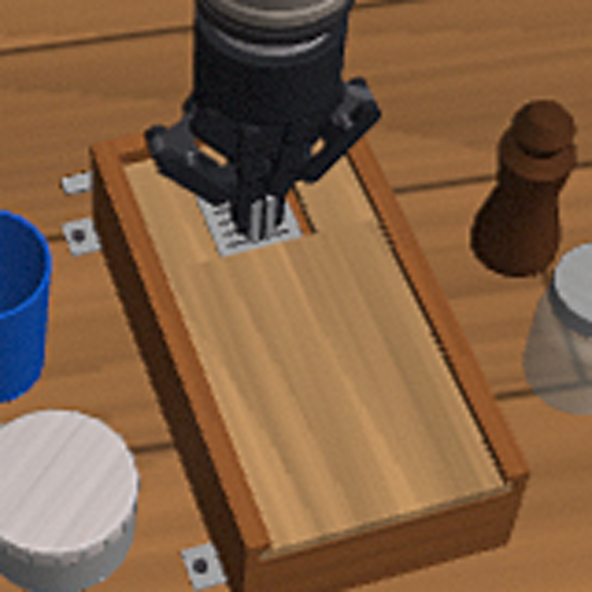

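The catch is at its bottom stop: TCP z is 0.055 at about 15 N, and both views show it sunk. Now I'll push along tool -x while holding it down.

```bash
python3 -m jog '[0,0,0,-0.02,0,0.004,0, 0,0,0,-0.04,0,0.004,0, 0,0,0,-0.055,0,0.004,0, 0,0,0,-0.07,0,0.004,0, 0,0,0,-0.085,0,0.004,0, 0,0,0,-0.1,0,0.004,0, 0,0,0,-0.115,0,0.004,0, 0,0,0,-0.13,0,0.004,0, 0,0,0,-0.13,0,0.004,0]'; python3 -c "
from h import *
for n in ('side','scene'):
  im=r.grab_frame(n)[:,:,::-1]
  if n=='side': im=cv2.resize(im[200:350,240:440],None,fx=4,fy=4,interpolation=2)
  else: im=cv2.resize(im[150:310,280:440],None,fx=3.7,fy=3.7,interpolation=2)
  cv2.imwrite(f'pics/{n}4.png',im)"
```

```text
clock: 6.15
tcp_pos: [0.5379, 0.1152, 0.0546]
orientation: [0.202, -3.125, -0.002]
contact_force: [-11.3, -1.2, 16.7]
grip_width: -0.0001
```

View pics/side4.png

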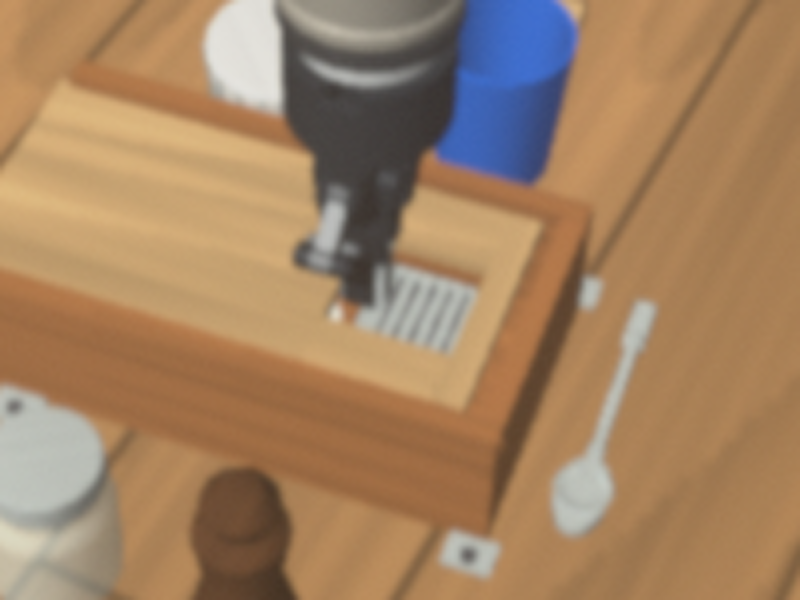

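View pics/scene4.png

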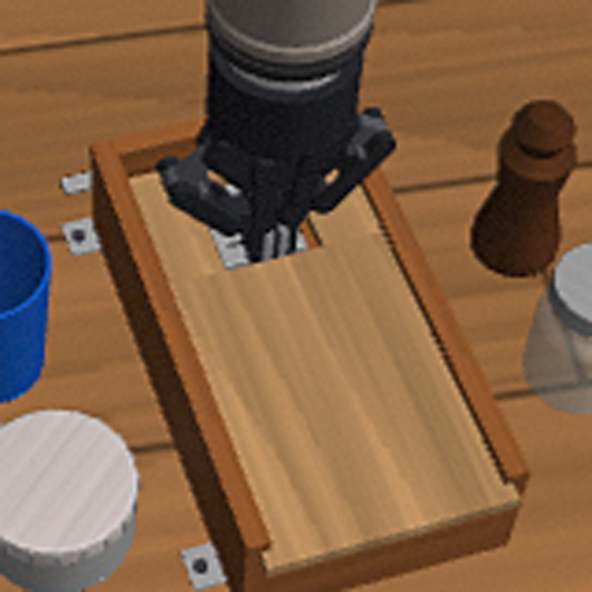

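The lid has moved about 7 mm and its bar is now over the depressed catch. I'll keep going.

```bash
python3 -m jog '[0,0,0,-0.06,0,0.004,0, 0,0,0,-0.12,0,0.002,0, 0,0,0,-0.18,0,0,0, 0,0,0,-0.24,0,0,0, 0,0,0,-0.3,0,0,0, 0,0,0,-0.36,0,0,0, 0,0,0,-0.42,0,0,0, 0,0,0,-0.48,0,0,0, 0,0,0,-0.52,0,0,0, 0,0,0,-0.52,0,0,0]'; python3 -c "
from h import *
for n in ('side','scene'):
  im=r.grab_frame(n)[:,:,::-1]
  if n=='side': im=cv2.resize(im[180:340,220:420],None,fx=3.7,fy=3.7,interpolation=2)
  else: im=cv2.resize(im[150:310,280:440],None,fx=3.7,fy=3.7,interpolation=2)
  cv2.imwrite(f'pics/{n}5.png',im)"
```

```text
clock: 7.25
tcp_pos: [0.6457, 0.1292, 0.054]
orientation: [0.203, -3.132, -0.001]
contact_force: [-0.9, -0.4, -0.8]
grip_width: -0.0001
```

View pics/side5.png

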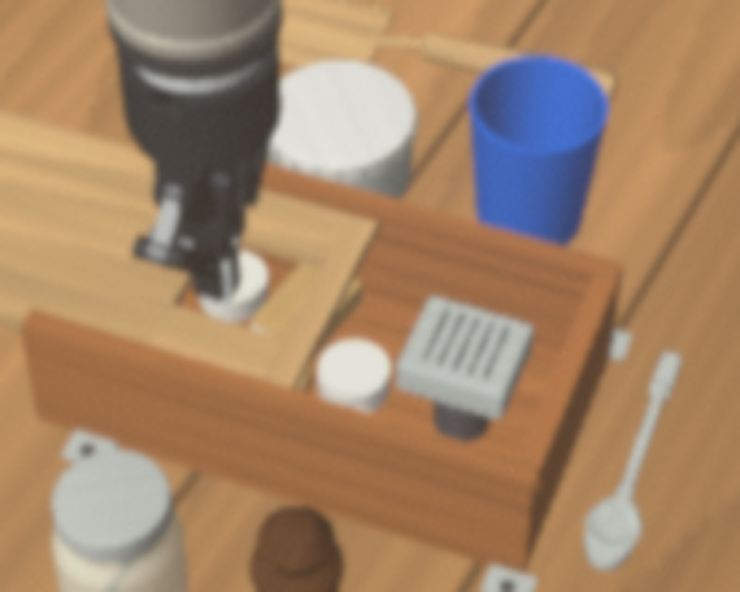

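View pics/scene5.png

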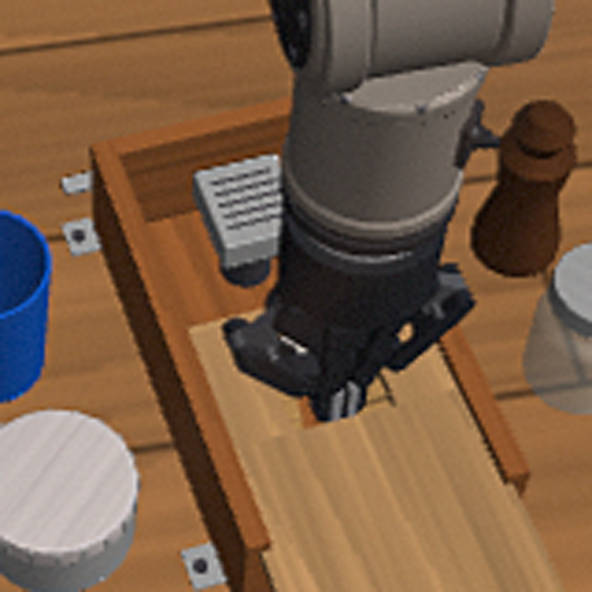

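```bash
python3 -m jog '[0,0,0,-0.03,0,0,0, 0,0,0,-0.06,0,0,0, 0,0,0,-0.08,0,0,0, 0,0,0,-0.1,0,0,0, 0,0,0,-0.1,0,0,0]';python3 -m jog '[0,0,0,-0.01,0,0,0, 0,0,0,-0.02,0,0,0, 0,0,0,-0.02,0,0,0]'
```

```text
clock: 7.85
tcp_pos: [0.6645, 0.1316, 0.0537]
orientation: [0.203, -3.13, -0.001]
contact_force: [0.3, 0.3, 0.3]
grip_width: 0.0
clock: 8.15
tcp_pos: [0.6687, 0.1321, 0.0537]
orientation: [0.203, -3.131, -0.001]
contact_force: [-0.6, -0.7, -0.0]
grip_width: -0.0003
```

```bash
python3 -m jog '[0,0,0,-0.01,0,0,0, 0,0,0,-0.02,0,0,0, 0,0,0,-0.02,0,0,0]';python3 -m jog '[0,0,0,-0.01,0,0,0, 0,0,0,-0.02,0,0,0, 0,0,0,-0.02,0,0,0]'; python3 -c "
from h import *
for n in ('side','scene'):
  im=r.grab_frame(n)[:,:,::-1]
  if n=='side': im=cv2.resize(im[180:340,180:380],None,fx=3.7,fy=3.7,interpolation=2)
  else: im=cv2.resize(im[190:350,280:480],None,fx=3.7,fy=3.7,interpolation=2)
  cv2.imwrite(f'pics/{n}6.png',im)"
```

```text
clock: 8.45
tcp_pos: [0.6694, 0.1323, 0.0531]
orientation: [0.202, -3.123, -0.001]
contact_force: [-11.2, -1.1, 6.9]
grip_width: 0.0
clock: 8.75
tcp_pos: [0.6693, 0.1322, 0.0528]
orientation: [0.201, -3.114, -0.001]
contact_force: [-13.9, -2.1, 11.4]
grip_width: -0.0003
```

View pics/side6.png

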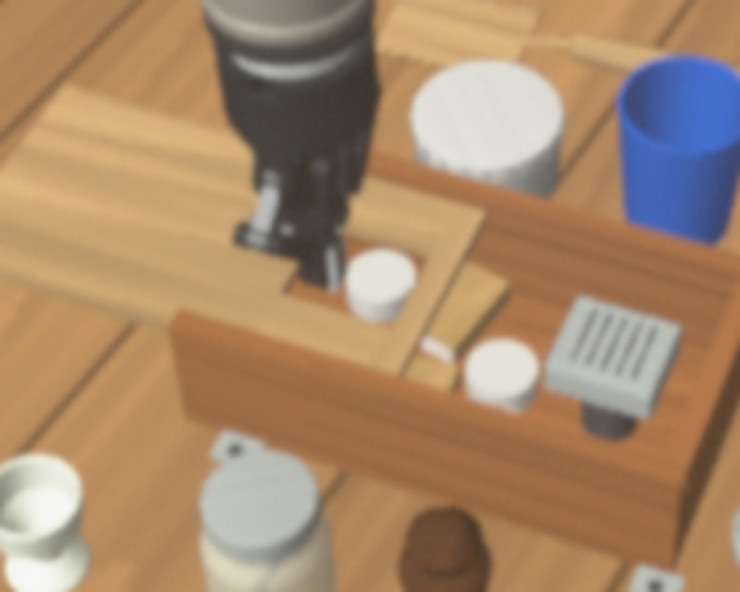

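View pics/scene6.png

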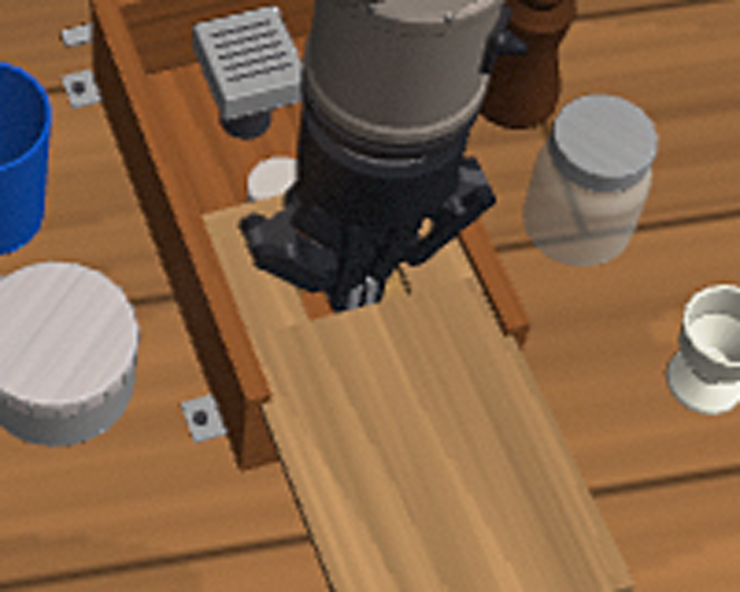

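The lid is at its stop: force jumped to about 14 N with no further motion, and the catch is up. I'll back off inside the opening, then lift clear.

```bash
python3 -m jog '[0,0,0,0.03,0,0,0, 0,0,0,0.06,0,0,0, 0,0,0,0.06,0,-0.005,0, 0,0,0,0.06,0,-0.02,0]'; python3 -m jog '[0,0,0,0,0,-0.1,0, 0,0,0,0,0,-0.25,0, 0,0,0,0,0,-0.45,0, 0,0,0,0,0,-0.65,0, 0,0,0,0,0,-0.85,0, 0,0,0,0,0,-0.9,0, 0,0,0,0.2,0,-0.9,0, 0,0,0,0.4,0,-0.9,0, 0,0,0,0.6,0,-0.9,0, 0,0,0,0.75,0,-0.9,0, 0,0,0,0.75,0,-0.9,0]'; python3 -c "
from h import *
o=r.get_obs();print(o['tcp_pos'].tolist(),o['orientation'].tolist())
for n in ('side','scene','wrist'):
  cv2.imwrite(f'pics/{n}7.png',r.grab_frame(n)[:,:,::-1])"
```

```text
clock: 9.25
tcp_pos: [0.6577, 0.1308, 0.0572]
orientation: [0.202, -3.115, -0.001]
contact_force: [0.8, 0.5, -0.1]
grip_width: -0.0001
clock: 10.35
tcp_pos: [0.5093, 0.111, 0.24]
orientation: [0.202, -3.113, -0.002]
contact_force: [0.3, 0.5, -0.2]
grip_width: -0.0001
[0.5093192832426825, 0.11096392537945049, 0.2399585873533164] [0.20179159018879705, -3.112795025223404, -0.002347803591619534]
```

View pics/side7.png

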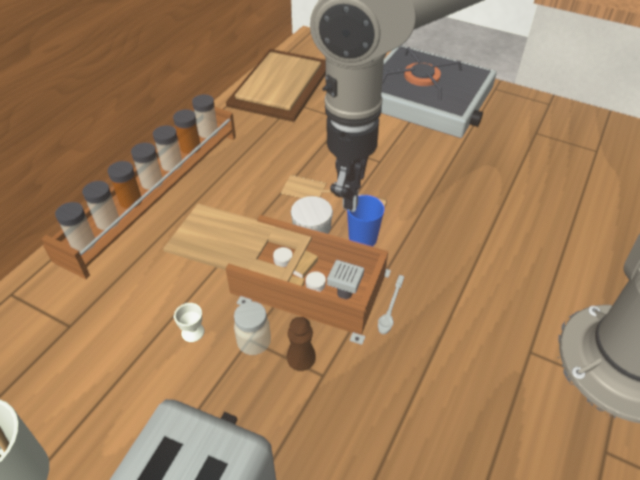

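View pics/scene7.png

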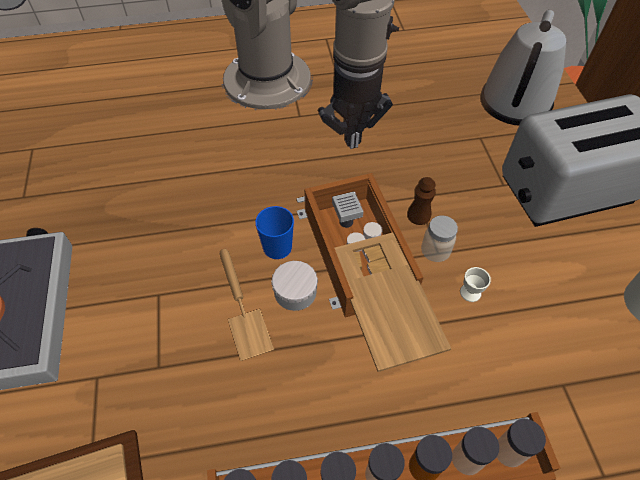

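View pics/wrist7.png

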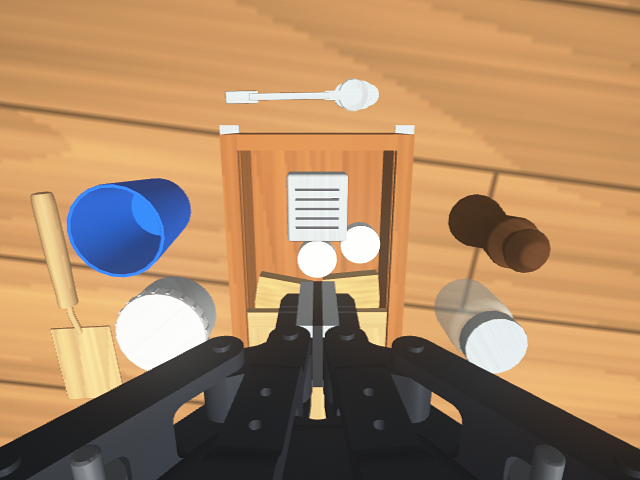

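Run:
```python
from h import *
for a in((380.5,369.5),(450,348.5)): print(onz("scene",a,.068).round(4))
E=[onz("scene",a,.068)[:2] for a in((380.5,369.5),(450,348.5))]
c=onz("scene",(347,205),.071)[:2]  # catch up, box x=-75.5
a=np.radians(7.4);e=np.array([np.cos(a),np.sin(a)])
print("lid far edge box x",(np.mean(E,0)-c)@e*1000-75.5, "expected 274; width",np.linalg.norm(E[1]-E[0]))
for n,b in(("scene",(260,200,60,130)),):
    pass
for n in("scene","side"):
    d=cv2.absdiff(cv2.imread(f"pics/{n}0.png"),cv2.imread(f"pics/{n}7.png")).max(2)
    cs=cv2.findContours((d>50).astype(np.uint8),0,1)[0];print(n,[cv2.boundingRect(k) for k in cs if cv2.contourArea(k)>15])
o=r.get_obs();print(np.abs(o["qvel"]).max(),o["contact_force"])
```

```text
[0.8665 0.0932 0.068 ]
[0.8498 0.2192 0.068 ]
lid far edge box x 271.1330110979883 expected 274; width 0.12711616007989227
scene [(364, 323, 76, 14), (351, 281, 70, 33), (358, 244, 19, 18), (314, 182, 78, 62), (289, 6, 7, 9), (535, 0, 7, 11), (318, 0, 81, 149), (259, 0, 26, 19), (222, 0, 9, 18)]
side [(460, 474, 9, 6), (476, 406, 33, 53), (499, 383, 141, 97), (573, 368, 11, 10), (517, 358, 35, 45), (589, 306, 10, 10), (336, 288, 17, 12), (593, 272, 47, 111), (306, 272, 20, 19), (294, 271, 8, 6), (303, 257, 28, 19), (274, 248, 18, 18), (257, 247, 15, 11), (305, 238, 73, 37), (227, 221, 30, 34), (541, 196, 99, 163), (327, 103, 34, 14), (349, 99, 7, 10), (323, 74, 16, 24), (326, 61, 7, 11), (325, 50, 65, 162), (413, 0, 71, 29), (410, 0, 7, 8), (378, 0, 31, 44), (372, 0, 9, 44), (310, 0, 68, 64)]
0.019004981111712962 [1.08370526 0.61680697 0.52861172]
```

Run:
```python
from h import *
im=cv2.imread('pics/wrist7.png')
cv2.imwrite('pics/w7z.png',cv2.resize(im[120:345,215:420],None,fx=2.6,fy=2.6,interpolation=2))
pos=[0.5093192832426825,0.11096392537945049,0.2399585873533164];rot=[0.20179159018879705,-3.112795025223404,-0.002347803591619534]
a=np.radians(7.4);e=np.array([np.cos(a),np.sin(a)])
f=wz(pos,rot,(317,134),.077)[:2]@e
c=wz(pos,rot,(318,206),.071)[:2]@e
for v in(308,310,312,314):print(v,(wz(pos,rot,(260,v),.068)[:2]@e-f)*1000,(wz(pos,rot,(260,v),.068)[:2]@e-c)*1000)
```

```text
308 149.70173337577498 92.49832774267585
310 151.64222027418063 94.4388146410815
312 153.58838613508186 96.38498050198274
314 155.54025592479746 98.33685029169837
```

View pics/w7z.png

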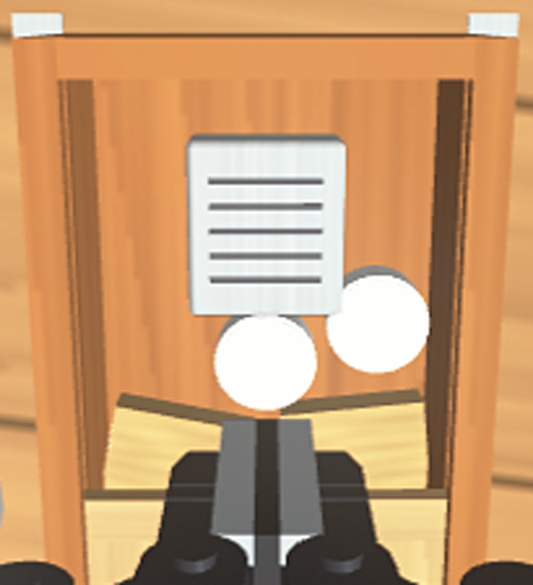

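The lid's near edge measures about 153 mm from the box front, against 153.5 expected when fully open. Handing in.

```bash
python3 -c "
from bench import r
print(r.hand_in(), r.get_obs()['clock'])"
```

```text
the job is handed in; nothing more can be done
the job is handed in; nothing more can be done
```

The match box is open, with the lid against its stop and the catch sprung up again. I handed the job in at about 10.5 s.

**What I did:** With the fingers shut, I pressed the catch to its bottom stop (TCP z 0.055 m, about 15 N). Holding it down, I pushed the lid's bar over it and on to the stop, where force rose to about 14 N with no further motion. I then backed off inside the opening and lifted clear.

**Last checks:**
- **Lid travel:** The fingertip position gives about 140 mm. In the wrist view the lid's near edge is about 153 mm from the box front, against 153.5 mm expected.
- **Catch and hand:** Both fixed cameras show the catch up. The hand is clear, with only about 1 N of sensor noise.
- **Bystanders:** Comparing the before and after pictures showed no change at the bystanders. In the side view, two areas the arm now covers could not be compared.

**Disagreements:**
- **Lid far edge:** The scene camera alone put it 3 mm short, at 271 mm instead of 274. It also read the lid's width about 7 mm too small, so I trusted the wrist view and the force.
- **Catch position:** The cameras disagreed by 6–8 mm on where the catch was. I pressed at a compromise point, corrected from the wrist view.

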